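# Count to the third gap of the dresser rack and push the cufflink box in

## Task

Count along the flat brass rail at the back of the wooden rack with closed fingertips: starting at the end that has the ball-topped post, touch the top of the rail behind the first, the second and then the third gap, and touch it behind no gap further on. Then push the wooden cufflink box, which stands in the rack's front walkway, along to that third gap and in all the way against the back, without lifting or tipping it. Leave everything else on the dresser and in the rack where it is.

Things in the scene. Friction and masses are not known exactly. Their poses are not given: they have to be found in the camera images.
- rack: Fixed wooden rack on the dresser, 144 mm deep (x), 376 mm wide (y): walkway in front, six gaps between upright dividers, back wall with brass rail. Origin on the dresser surface, mid-width; x points from the open front to the back, y to the left seen from the front. Floor plate x = -78 to 66 mm, its top 6 mm above the dresser. Back wall x = 49 to 65 mm, rail top z = 50 mm.
- walkway (a point): Middle of the rack's walkway, on its floor (rack x = -39, y = 0, z = 6 mm; rack axes). The walkway is 64 mm deep (rack x = -71 to -7 mm), runs the whole width, open at both ends and above. In front of it a low lip, rack x = -78 to -71 mm, top 12 mm above the dresser; behind it the divider ends.
- gaps (a point): Middle of the row of six gaps, on the rack's floor (rack x = 21, y = 0, z = 6 mm; rack axes). Seven dividers, 6 mm thick with rounded front ends, rack x = -7 to 49 mm, tops 46 mm above the dresser, at y = 0, +-48, +-96, +-144 mm. Gaps 42 mm wide, 56 mm deep, open to the walkway and above, centred at y = +-24, +-72, +-120 mm.
- ball_post: Fixed square wooden post, 16 mm wide, with a ball of 24 mm on top (its top 71 mm above the dresser), standing at one end of the rack in line with the rail (rack x = 57 mm, y = +174 or -174 mm). Counting starts at this end. Origin: centre of its foot, 6 mm above the dresser.
- flat_post: Fixed square wooden post, 16 mm wide, flat-topped, its top 50 mm above the dresser, at the other end of the rack. Origin: centre of its foot.
- rail1: The stretch of the brass rail, 28 mm long (y) and 16 mm wide, behind the gap at rack y = 120 mm (1 of 6 from the rack's +y end, which is the counting end only if the ball-topped post is there). Origin: centre of its top face, 50 mm above the dresser. The 20 mm of rail between two such stretches counts for no gap.
- rail2: The stretch of the brass rail, 28 mm long (y) and 16 mm wide, behind the gap at rack y = 72 mm (2 of 6 from the rack's +y end, which is the counting end only if the ball-topped post is there). Origin: centre of its top face, 50 mm above the dresser. The 20 mm of rail between two such stretches counts for no gap.
- rail3: The stretch of the brass rail, 28 mm long (y) and 16 mm wide, behind the gap at rack y = 24 mm (3 of 6 from the rack's +y end, which is the counting end only if the ball-topped post is there). Origin: centre of its top face, 50 mm above the dresser. The 20 mm of rail between two such stretches counts for no gap.
- rail4: The stretch of the brass rail, 28 mm long (y) and 16 mm wide, behind the gap at rack y = -24 mm (4 of 6 from the rack's +y end, which is the counting end only if the ball-topped post is there). Origin: centre of its top face, 50 mm above the dresser. The 20 mm of rail between two such stretches counts for no gap.
- rail5: The stretch of the brass rail, 28 mm long (y) and 16 mm wide, behind the gap at rack y = -72 mm (5 of 6 from the rack's +y end, which is the counting end only if the ball-topped post is there). Origin: centre of its top face, 50 mm above the dresser. The 20 mm of rail between two such stretches counts for no gap.
- rail6: The stretch of the brass rail, 28 mm long (y) and 16 mm wide, behind the gap at rack y = -120 mm (6 of 6 from the rack's +y end, which is the counting end only if the ball-topped post is there). Origin: centre of its top face, 50 mm above the dresser. The 20 mm of rail between two such stretches counts for no gap.
- cufflink_box: Loose closed wooden cufflink box, 60 mm long (its x, along rack x), 34 mm wide (y), 40 mm high, 50 to 100 g, upright in the walkway with 4 mm play between lip and divider ends; small brass clasp on its front. Origin: centre of its underside. Fully in a gap, its back touches the back wall, its origin is at rack x = 19 mm and its front stands 4 mm out of the gap.
- clipper: Steel nail clipper, 52 x 11 x 14 mm, lying in the second gap from the rack's +y end; to be left alone. Origin: underside.
- wax_tin: Round aluminium tin, 36 mm across, 21 mm high, in the gap at the rack's -y end; to be left alone. Origin: centre of its underside.
- hairbrush: Brown plastic hairbrush lying behind the rack, 210 x 56 x 34 mm, long in its x; to be left alone. Origin: underside.
- aftershave: Clear glass aftershave bottle with twist cap, 34 x 62 mm, 122 mm high, to the right of the rack; to be left alone. Origin: centre of its underside.
- coin_dish: Ceramic coin dish painted with marigolds, 124 mm across, 24 mm high, to the left of the rack; to be left alone. Origin: centre of its underside.
- comb: Black plastic comb, 130 x 28 x 5 mm, lying at the front right; to be left alone. Origin: underside.
There are look-alikes about, which are no part of the job. Several things have the shape of the cufflink_box; the one meant has the colours described above.

How it is judged:
By the outcome, as a careful person would: the job done as asked, in the order asked, and still so for the second after the job is handed in, with the robot touching nothing.
It also fails if it takes over 58 s, if anything falls off the work surface, if the arm or the gripper's body presses on something with over 40 N, if the wrist force passes 120 N, or if a joint passes its speed limit or range.

## Robot

A 6-joint arm with a two-finger parallel gripper is mounted at the origin on the work surface. World frame = base frame: x ahead of the robot, y to its left, z up, the work surface at z = 0. Lengths are in mm, angles in rad, forces in N, time in s.
With the tool pointing down it reaches from about 275 to 975 mm from the base axis. Payload 8.4 kg.
Tool frame: the origin (TCP) lies between the finger pads; the fingertips stand 8 mm ahead of it and the grasp point (between the pads) lies 11 mm behind it; y points along the fingers, z is the direction in which the jaws open and shut, and the axes are right-handed (so a half turn about y gives the same grasp; the last joint's range is limited). The gripper opens to 92 mm and grips with 3 to 60 N. Pads are 20 mm wide; open, the fingers measure 128 mm over their backs; the gripper's body (75 mm by 189 mm) begins 69 mm behind the grasp point.
Start: joints at [1.23, 0.353, 1.633, -0, 1.155, -0.002], TCP at [207.721, 589.474, 222.583] pointing down, gripper open.
Joint ranges: [-2.63, 2.63], [-0.92, 2.1], [0.06, 2.66], [-1.3, 4.44], [0, 2.69], [-3.02, 3.02]. Speed limits (rad/s): [2.22, 2.22, 2.79, 3.14, 3.14, 3.14].

## Interface

Orientations are given as a unit quaternion [w, x, y, z].
In Python, from station import robot gives the robot as it stands.
- The arm moves only by the shell command python3 -m creep 'ROWS' [FORCE]. ROWS is text: rows parted by semicolons, each of 7 numbers parted by spaces: the turn, a rotation vector about the world's x, y, z in degrees, then the shift along the world's x, y, z in m, then the opening, from 0 (shut) to 1 (fully open). In form: wx wy wz x y z fingers; .... A call has 1 to 20 rows; each row is the pose to reach, as a shift and turn from the pose commanded when the call began; what a row does not reach only later rows make up. A row lasts 1/12 s, in which the tool goes at most 41.7 mm and 7.16 degrees, less where a joint would pass 70% of its speed; a pose out of reach is approached as far as the arm can. A call with a gripper value outside its range is refused whole. The fingers move at their own pace and stop on an object; FORCE is the grip in N (left out, the last holds). Time passes only in rows, so rows that repeat a pose let the fingers close. It gives the time, the measured TCP pose, the force and the opening at its end, in the units of the state.
- robot.get_obs(): the state, without advancing time (a new reading comes with each control period).
- robot.camera(name): name is "side" or "top"; returns a dict with "img" (384x512x3 uint8, blue, green, red), "fov_y" (degrees; the focal length in pixels is half the picture's height over the tangent of half this angle, whatever the lens; pixels are square), "cx", "cy" (the principal point, pixels), "k1" (the pictures are not rectified: a ray, as slopes to the right and down, at radius r is drawn at 1 + k1 r^2 times it, then the intrinsics apply), "cam_to_world" (4x4, takes a point from camera to world coordinates). Camera axes: x right, y up, looking along -z (the intrinsics and any distortion apply to the point x, -y, -z); pixel columns grow to the right and rows downward; lengths in mm; the calibration is good to about 2 mm. A picture is of the moment at which its call begins. There is no depth.
- robot.sign_off(): hands the job in, once; it reports no verdict.
The state is a dict: "clock": time; "joints": joint angles; "qd": joint speeds; "joint_efforts": joint torques, N m; "tool_pos": TCP position; "orientation": TCP orientation; "wrist_force": force on the tool from outside, world axes, zero at the start; "ft_torque": the same for the moment, N m; "gripper_width": finger opening in mm.
Only numpy, scipy, OpenCV 4.12 (cv2) and the standard library are available. Lean on these libraries where they do the work, as an engineer would, in place of code of your own. Each camera call takes 0.05 s, during which the arm holds its last target. There are 200 camera calls.

## Working session

There is one attempt and no reset: what is moved stays moved. The work goes in short steps, Python scripts to look and compute and a shell command to move; the robot and the scene stay as the last step left them, time stands still between calls to the robot, and variables do not carry over. Pictures are saved under pics/ and viewed, about 8 in all and at most 12, crops included, and the job is handed in when it is done.

```bash
mkdir -p pics
cat > h.py <<'E'
import numpy as np, cv2
from station import robot
def K(c):
    f=c["img"].shape[0]/2/np.tan(np.radians(c["fov_y"])/2); return f
def ray(c,u,v):
    f=K(c); d=np.array([(u-c["cx"])/f,(v-c["cy"])/f]); s=d.copy()
    for _ in range(30): s=d/(1+c["k1"]*(s@s))
    M=np.array(c["cam_to_world"]); return M[:3,3], M[:3,:3]@np.array([s[0],-s[1],-1])
def onz(c,u,v,z):
    o,d=ray(c,u,v); return o+d*(z-o[2])/d[2]
def proj(c,p):
    M=np.array(c["cam_to_world"]); q=M[:3,:3].T@(np.array(p,float)-M[:3,3]); s=np.array([q[0],-q[1]])/-q[2]
    s=s*(1+c["k1"]*(s@s)); return s*K(c)+[c["cx"],c["cy"]]
E
python3 - <<'E'
from h import *
import pickle
for n in("top","side"):
    c=robot.camera(n); cv2.imwrite(f"pics/{n}0.png",c["img"]); pickle.dump(c,open(n+"0.pkl","wb"))
    print(n,c["fov_y"],c["cx"],c["cy"],c["k1"]);print(np.round(c["cam_to_world"],3))
print(robot.get_obs())
E
```

```text
top 43.44925849728118 248.8541436010658 192.68907246153123 -0.09910357907004974
[[-0.000000e+00  9.820000e-01 -1.910000e-01  2.646220e+02]
 [-1.000000e+00  2.000000e-03  1.100000e-02  1.800900e+01]
 [ 1.100000e-02  1.910000e-01  9.820000e-01  1.605329e+03]
 [ 0.000000e+00  0.000000e+00  0.000000e+00  1.000000e+00]]
side 50.16696209201794 263.71972118887396 190.61892112111656 -0.13022779237761456
[[ 9.78000e-01  1.47000e-01 -1.46000e-01  3.74428e+02]
 [-2.07000e-01  7.50000e-01 -6.28000e-01 -8.16517e+02]
 [ 1.70000e-02  6.45000e-01  7.64000e-01  1.07757e+03]
 [ 0.00000e+00  0.00000e+00  0.00000e+00  1.00000e+00]]
{'clock': 0.1, 'joints': array([ 1.22960410e+00,  3.53542756e-01,  1.63400575e+00, -1.88003347e-05,
        1.15516546e+00, -2.35930651e-03]), 'qd': array([-0.00097237, -0.00386924, -0.00245186,  0.00069656,  0.00040391,
       -0.00165228]), 'joint_efforts': array([-1.16054052e-03, -5.94908702e+01, -3.34929550e+01,  6.98014302e-02,
        1.82805781e-02, -1.78029495e-05]), 'tool_pos': array([207.59254146, 589.10260878, 221.98442483]), 'orientation': array([-0.69659205,  0.69737536, -0.1192824 ,  0.11915885]), 'wrist_force': array([ 0.11849964, -0.36812288, -0.94738037]), 'ft_torque': array([-0.00888333,  0.02987372, -0.0830455 ]), 'gripper_width': 91.94032957386436}
```

View pics/top0.png

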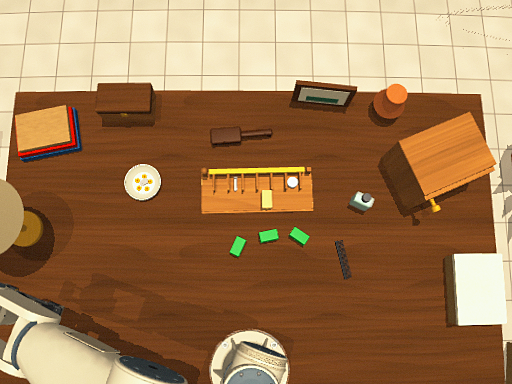

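View pics/side0.png

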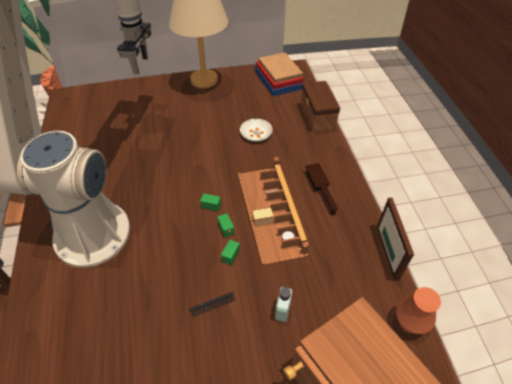

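Run:
```python
import cv2,numpy as np
a=cv2.imread("pics/top0.png")[155:220,190:325]; b=cv2.imread("pics/side0.png")[145:270,225:325]
a=cv2.resize(a,None,fx=5.9,fy=5.9,interpolation=cv2.INTER_CUBIC)
cv2.imwrite("pics/ta.png",a)
cv2.imwrite("pics/sb.png",cv2.resize(b,None,fx=4.7,fy=4.7,interpolation=cv2.INTER_CUBIC))
```

```text
(no output)
```

View pics/ta.png

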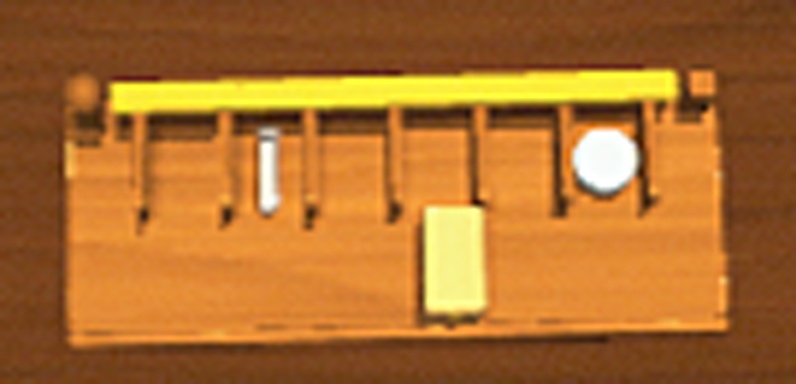

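View pics/sb.png

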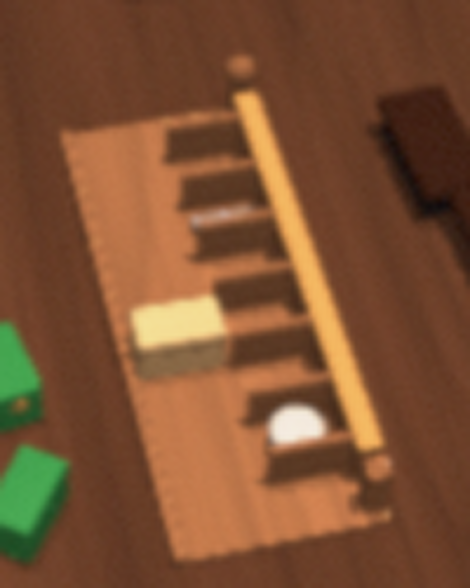

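The top view shows the darker round ball post at the left (+y) end of the rack, crop (85,90). The flat post is at the right, crop (703,82). The side view agrees, with the ball at (240,68), so the third gap is at rack y = +24. The pale box stands in the walkway near crop (455,260), and the green boxes are decoys. Next I'll measure the rack and box poses.

```bash
cat > m.py <<'E'
from h import *
S=6
def mask(img,kind,x0,y0,x1,y1):
    im=cv2.resize(img[y0:y1,x0:x1],None,fx=S,fy=S,interpolation=cv2.INTER_CUBIC)
    h=cv2.cvtColor(im,cv2.COLOR_BGR2HSV).astype(int);H,s,V=h[...,0],h[...,1],h[...,2]
    return im,H,s,V
def blobs(m,x0,y0,n=1):
    cs=sorted(cv2.findContours(m.astype(np.uint8),0,1)[0],key=cv2.contourArea)[::-1][:n]
    out=[]
    for c in cs:
        out.append(((c.reshape(-1,2)+.5)/S-.5+[x0,y0]))
    return out
def rectz(cam,pts,z):
    P=np.array([onz(cam,u,v,z)[:2] for u,v in pts]).astype(np.float32)
    return cv2.minAreaRect(P)
E
python3 - <<'E'
from m import *
import pickle
t=pickle.load(open("top0.pkl","rb"));s=pickle.load(open("side0.pkl","rb"))
for c,n,r in((t,"top",(190,155,325,220)),(s,"side",(225,145,325,270))):
    im,H,sa,V=mask(c["img"],0,*r)
    for (u,v) in ([(300,95),(455,260),(200,280),(85,92)] if n=="top" else [(310,290),(175,315),(120,200),(300,425)]):
        k=5.9 if n=="top" else 4.7
        a,b=int(u*S/k),int(v*S/k); print(n,u,v,H[b,a],sa[b,a],V[b,a])
E
```

```text
top 300 95 28 194 251
top 455 260 29 113 248
top 200 280 14 193 225
top 85 92 15 198 225
side 310 290 17 157 241
side 175 315 23 99 244
side 120 200 11 156 194
side 300 425 17 24 244
```

```bash
cat >> m.py <<'E'
def find(t,n):
    r=(190,155,325,220) if n=="top" else (225,145,325,270)
    im,H,sa,V=mask(t["img"],0,*r)
    if n=="top":
        rail=(H>22)&(H<35)&(sa>155)&(V>150); box=(H>22)&(H<35)&(sa>60)&(sa<150)&(V>190); floor=(V>150)&(H>10)
    else:
        rail=(H>13)&(H<21)&(sa>125)&(V>208); box=(H>19)&(H<28)&(sa>60)&(sa<140)&(V>205); floor=(V>150)
    return [blobs(m,r[0],r[1])[0] for m in (rail,box,floor)]
E
python3 - <<'E'
from m import *
import pickle
for n in("top","side"):
    c=pickle.load(open(n+"0.pkl","rb")); R,B,F=find(c,n)
    print(n,"rail",rectz(c,R,50)); print(n,"box",rectz(c,B,46)); print(n,"floor@9",rectz(c,F,9))
    im=cv2.resize(c["img"],None,fx=S,fy=S)
    for p in (R,B,F): cv2.polylines(im,[((p+.5)*S).astype(int).reshape(-1,1,2)],True,(255,0,0),1)
    x0,y0=(190,155) if n=="top" else (215,145)
    cv2.imwrite(f"pics/ov_{n}.png",cv2.resize(im[y0*S:(y0+125)*S,x0*S:(x0+135)*S],None,fx=.8,fy=.8))
a=cv2.imread("pics/ov_top.png")[:330];b=cv2.imread("pics/ov_side.png")
cv2.imwrite("pics/ov.png",cv2.resize(np.vstack([a,b]),None,fx=.64,fy=.64))
from scipy.spatial.transform import Rotation
q=robot.get_obs()["orientation"];print(Rotation.from_quat(np.r_[q[1:],q[0]]).as_matrix().round(4))
E
```

```text
top rail ((643.2432250976562, -24.345443725585938), (18.27490234375, 319.6687316894531), 1.5695040225982666)
top box ((548.2583618164062, -57.72808074951172), (58.83031463623047, 32.90431213378906), 1.706950306892395)
top floor@9 ((586.235595703125, -26.27142333984375), (156.00082397460938, 379.1307678222656), 1.554268479347229)
side rail ((643.5016479492188, -23.70947265625), (16.107410430908203, 317.100830078125), 1.564379096031189)
side box ((547.9835815429688, -57.373619079589844), (55.54230499267578, 30.199995040893555), 0.32240715622901917)
side floor@9 ((587.699462890625, -20.882095336914062), (157.87950134277344, 391.1704406738281), 1.5115803480148315)
[[ 9.431e-01 -4.000e-04  3.324e-01]
 [-3.324e-01 -1.100e-03  9.431e-01]
 [ 0.000e+00 -1.000e+00 -1.100e-03]]
```

View pics/ov.png

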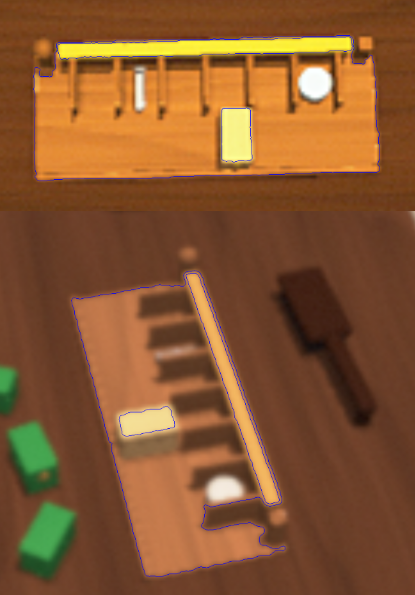

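Both views agree. The rack origin is at about (586.4, −25.6) with yaw +1.56°. The rail spots for gaps 1–3 are at world (640.1, 96), (641.4, 48) and (642.7, 0). The box is at rack (−39, −31). Next I move above gap 1 with the fingers closing and the jaw axis along rack x.

```bash
python3 -m creep '0 0 -3.5 0.0216 -0.0247 -0.0056 0; 0 0 -7 0.0432 -0.0494 -0.0113 0; 0 0 -14 0.0649 -0.074 -0.0169 0; 0 0 -21 0.0908 -0.1036 -0.0236 0; 0 0 -28 0.1167 -0.1332 -0.0304 0; 0 0 -35 0.1427 -0.1629 -0.0372 0; 0 0 -42 0.1686 -0.1925 -0.0439 0; 0 0 -49 0.1946 -0.2221 -0.0507 0; 0 0 -55 0.2205 -0.2517 -0.0574 0; 0 0 -60 0.2465 -0.2813 -0.0642 0; 0 0 -64 0.2724 -0.3109 -0.0709 0; 0 0 -66 0.2983 -0.3405 -0.0777 0; 0 0 -68 0.3243 -0.3701 -0.0844 0; 0 0 -69 0.3502 -0.3998 -0.0912 0; 0 0 -69 0.3762 -0.4294 -0.098 0; 0 0 -69 0.4 -0.4565 -0.104 0; 0 0 -69 0.418 -0.477 -0.109 0; 0 0 -69 0.4281 -0.4886 -0.1115 0; 0 0 -69 0.4324 -0.4935 -0.1126 0; 0 0 -69 0.4324 -0.4935 -0.1126 0'
```

```text
clock: 1.77
tool_pos: [640.2, 95.4, 109.5]
orientation: [-0.506, 0.507, -0.494, 0.493]
wrist_force: [-0.3, -0.1, 0.2]
gripper_width: 0.6
```

```bash
python3 -m creep '0 0 0 0 0 -0.015 0; 0 0 0 0 0 -0.032 0; 0 0 0 0 0 -0.043 0; 0 0 0 0 0 -0.047 0; 0 0 0 0 0 -0.049 0; 0 0 0 0 0 -0.050 0; 0 0 0 0 0 -0.050 0'
python3 - <<'E'
from m import *
for n in("top","side"):
    c=robot.camera(n); a=c["img"][130:230,190:325] if n=="top" else c["img"][120:270,200:325]
    cv2.imwrite(f"pics/{n}1.png",cv2.resize(a,None,fx=4,fy=4,interpolation=cv2.INTER_CUBIC))
a=cv2.imread("pics/top1.png");b=cv2.imread("pics/side1.png");h=600
w=np.zeros((600,1040,3),np.uint8);w[:400,:540]=a;w[:600,540:1040]=b;cv2.imwrite("pics/p1.png",cv2.resize(w,None,fx=.76,fy=.76))
E
```

```text
clock: 2.35
tool_pos: [640.3, 96.4, 60.5]
orientation: [0.507, -0.507, 0.493, -0.493]
wrist_force: [0.0, 0.3, -0.7]
gripper_width: 0.4
```

View pics/p1.png

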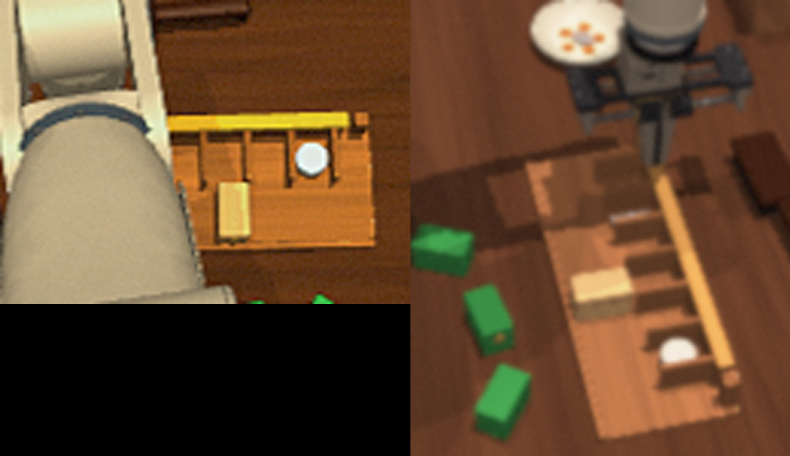

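In the side half of the picture, the closed fingertips hang just over the rail at (655,165), behind gap 1. Next I lower gently onto it.

```bash
python3 -m creep '0 0 0 0 0 -0.001 0; 0 0 0 0 0 -0.002 0; 0 0 0 0 0 -0.0025 0; 0 0 0 0 0 -0.003 0; 0 0 0 0 0 -0.003 0'
```

```text
clock: 2.87
tool_pos: [640.5, 96.0, 58.4]
orientation: [0.507, -0.507, 0.493, -0.493]
wrist_force: [-4.2, -0.8, 11.2]
gripper_width: 0.4
```

```bash
python3 -m creep '0 0 0 0 0 0 0; 0 0 0 0 0 0.008 0; 0 0 0 0 0 0.018 0; 0 0 0 0.0003 -0.012 0.018 0; 0 0 0 0.0008 -0.030 0.018 0; 0 0 0 0.0012 -0.044 0.018 0; 0 0 0 0.0013 -0.048 0.018 0; 0 0 0 0.0013 -0.048 0.018 0; 0 0 0 0.0013 -0.048 0.010 0; 0 0 0 0.0013 -0.048 0.005 0; 0 0 0 0.0013 -0.048 0.003 0; 0 0 0 0.0013 -0.048 0.002 0; 0 0 0 0.0013 -0.048 0.001 0; 0 0 0 0.0013 -0.048 0.0005 0; 0 0 0 0.0013 -0.048 0 0; 0 0 0 0.0013 -0.048 0 0; 0 0 0 0.0013 -0.048 0 0'
```

```text
clock: 4.28
tool_pos: [640.6, 48.5, 58.4]
orientation: [-0.507, 0.508, -0.493, 0.492]
wrist_force: [-8.2, -0.8, 20.0]
gripper_width: 0.2
```

Second touch confirmed at 20 N. On to the third, slightly lighter.

```bash
python3 -m creep '0 0 0 0 0 0 0; 0 0 0 0 0 0.008 0; 0 0 0 0 0 0.018 0; 0 0 0 0.0003 -0.012 0.018 0; 0 0 0 0.0008 -0.030 0.018 0; 0 0 0 0.0012 -0.044 0.018 0; 0 0 0 0.0013 -0.048 0.018 0; 0 0 0 0.0013 -0.048 0.018 0; 0 0 0 0.0013 -0.048 0.010 0; 0 0 0 0.0013 -0.048 0.005 0; 0 0 0 0.0013 -0.048 0.003 0; 0 0 0 0.0013 -0.048 0.002 0; 0 0 0 0.0013 -0.048 0.001 0; 0 0 0 0.0013 -0.048 0.0007 0; 0 0 0 0.0013 -0.048 0.0004 0; 0 0 0 0.0013 -0.048 0.0004 0; 0 0 0 0.0013 -0.048 0.0004 0'
```

```text
clock: 5.7
tool_pos: [641.9, 0.5, 58.4]
orientation: [-0.507, 0.507, -0.493, 0.492]
wrist_force: [-7.0, -0.4, 16.7]
gripper_width: 0.4
```

```bash
python3 -m creep '0 0 0 0 0 0.010 0; 0 0 0 0 0 0.030 0; 0 0 0 0 0 0.048 0; 0 0 0 -0.010 -0.011 0.050 0; 0 0 0 -0.028 -0.030 0.050 0; 0 0 0 -0.050 -0.053 0.050 0; 0 0 0 -0.072 -0.076 0.050 0; 0 0 0 -0.088 -0.093 0.050 0; 0 0 0 -0.0933 -0.0986 0.050 0; 0 0 0 -0.0933 -0.0986 0.050 0; 0 0 0 -0.0933 -0.0986 0.030 0; 0 0 0 -0.0933 -0.0986 0.005 0; 0 0 0 -0.0933 -0.0986 -0.018 0; 0 0 0 -0.0933 -0.0986 -0.030 0; 0 0 0 -0.0933 -0.0986 -0.0334 0; 0 0 0 -0.0933 -0.0986 -0.0334 0'
```

```text
clock: 7.03
tool_pos: [549.3, -98.0, 23.1]
orientation: [-0.507, 0.507, -0.493, 0.492]
wrist_force: [0.2, 0.1, -0.0]
gripper_width: 0.5
```

Run:
```python
from m import *
c=robot.camera("side");cv2.imwrite("pics/s2.png",cv2.resize(c["img"][120:270,200:340],None,fx=4,fy=4,interpolation=cv2.INTER_CUBIC))
```

```text
(no output)
```

View pics/s2.png

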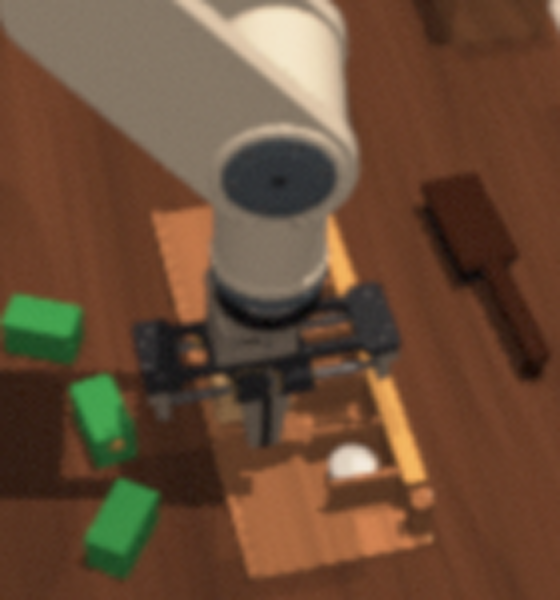

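```bash
python3 -m creep '0 0 0 -0.0001 0.004 0 0; 0 0 0 -0.0002 0.008 0 0; 0 0 0 -0.0003 0.011 0 0; 0 0 0 -0.0004 0.014 0 0; 0 0 0 -0.0005 0.017 0 0; 0 0 0 -0.0006 0.021 0 0; 0 0 0 -0.0007 0.025 0 0; 0 0 0 -0.0008 0.029 0 0; 0 0 0 -0.0009 0.033 0 0; 0 0 0 -0.001 0.037 0 0; 0 0 0 -0.0011 0.041 0 0'; python3 -m creep '0 0 0 -0.0001 0.004 0 0; 0 0 0 -0.0002 0.008 0 0; 0 0 0 -0.0003 0.012 0 0; 0 0 0 -0.0004 0.015 0 0; 0 0 0 -0.0005 0.018 0 0; 0 0 0 -0.0005 0.0205 0 0; 0 0 0 -0.0006 0.022 0 0; 0 0 0 -0.0006 0.023 0 0; 0 0 0 -0.0006 0.023 0 0'
```

```text
clock: 8.0
tool_pos: [548.2, -57.2, 23.9]
orientation: [-0.507, 0.507, -0.493, 0.493]
wrist_force: [0.7, -0.5, 0.5]
gripper_width: 0.3
clock: 8.75
tool_pos: [547.6, -34.4, 23.9]
orientation: [-0.507, 0.507, -0.493, 0.493]
wrist_force: [0.3, 0.9, -0.4]
gripper_width: 0.6
```

```bash
python3 -m creep '0 0 0 0 -0.005 0 0; 0 0 0 0 -0.012 0 0; 0 0 0 0 -0.012 0.015 0; 0 0 0 0 -0.012 0.040 0; 0 0 0 0 -0.012 0.070 0; 0 0 0 0 -0.012 0.090 0; 0 0 0 -0.010 0.005 0.090 0; 0 0 0 -0.025 0.035 0.090 0; 0 0 0 -0.040 0.070 0.090 0; 0 0 0 -0.055 0.105 0.090 0; 0 0 0 -0.065 0.140 0.090 0; 0 0 0 -0.0727 0.165 0.090 0; 0 0 0 -0.0727 0.175 0.090 0; 0 0 0 -0.0727 0.175 0.090 0'
python3 - <<'E'
from m import *
o=np.array([586.4,-25.6]);a=np.radians(1.56);X=np.array([np.cos(a),np.sin(a)]);Y=np.array([-X[1],X[0]])
L=[]
for n in("top","side"):
    c=robot.camera(n)
    R,B,F=find(c,n); r=rectz(c,B,46);d=np.array(r[0])-o;print(n,r,"rack",d@X,d@Y); r=rectz(c,R,50);d=np.array(r[0])-o;print("rail",r,d@X,d@Y)
    im=c["img"][145:270,190:325];L.append(cv2.resize(im,None,fx=2.9,fy=2.9,interpolation=cv2.INTER_CUBIC))
cv2.imwrite("pics/p3.png",np.hstack(L))
E
```

```text
clock: 9.92
tool_pos: [475.3, 141.6, 114.2]
orientation: [0.508, -0.507, 0.492, -0.493]
wrist_force: [0.8, -1.0, 0.2]
gripper_width: 0.5
top ((545.7730102539062, -7.664308547973633), (57.498260498046875, 31.36310386657715), 0.7066452503204346) rack -40.1236547551122 19.035063771473375
rail ((643.1515502929688, -24.179489135742188), (17.96468162536621, 319.3430480957031), 1.4125696420669556) 56.76918781382044 -0.1250069198873453
side ((545.9216918945312, -6.773944854736328), (55.99721908569336, 30.047576904296875), 2.2461726665496826) rack -39.95078916259633 19.921049789093434
rail ((643.5951538085938, -23.70098876953125), (16.281219482421875, 317.3395690917969), 1.5565776824951172) 57.225653499294275 0.3412395358887342
```

View pics/p3.png

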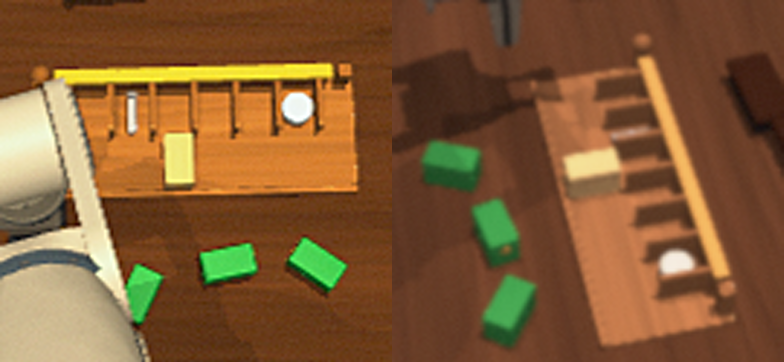

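In the picture the box has reached rack y ≈ 19.4, straight, with its neighbours undisturbed. It needs about 4.6 mm more, so I nudge it again from the −y side.

```bash
python3 -m creep '0 0 0 0.005 -0.012 0 0; 0 0 0 0.018 -0.045 0 0; 0 0 0 0.031 -0.080 0 0; 0 0 0 0.044 -0.115 0 0; 0 0 0 0.057 -0.150 0 0; 0 0 0 0.069 -0.177 0 0; 0 0 0 0.073 -0.187 0 0; 0 0 0 0.073 -0.187 0 0; 0 0 0 0.073 -0.187 -0.020 0; 0 0 0 0.073 -0.187 -0.050 0; 0 0 0 0.073 -0.187 -0.078 0; 0 0 0 0.073 -0.187 -0.088 0; 0 0 0 0.073 -0.187 -0.090 0; 0 0 0 0.073 -0.187 -0.090 0'; python3 -m creep '0 0 0 -0.0001 0.004 0 0; 0 0 0 -0.0002 0.008 0 0; 0 0 0 -0.0003 0.011 0 0; 0 0 0 -0.0004 0.013 0 0; 0 0 0 -0.0004 0.015 0 0; 0 0 0 -0.0005 0.0165 0 0; 0 0 0 -0.0005 0.017 0 0; 0 0 0 -0.0005 0.0172 0 0; 0 0 0 -0.0005 0.0172 0 0'
```

```text
clock: 11.18
tool_pos: [547.4, -46.2, 23.9]
orientation: [-0.507, 0.507, -0.493, 0.493]
wrist_force: [0.6, -0.1, -1.1]
gripper_width: 0.4
clock: 11.93
tool_pos: [547.5, -29.4, 24.0]
orientation: [-0.507, 0.507, -0.493, 0.493]
wrist_force: [-0.7, 0.5, 0.5]
gripper_width: 0.1
```

Run:
```python
from m import *
import pickle
c=pickle.load(open("top0.pkl","rb"));h=cv2.cvtColor(c["img"],cv2.COLOR_BGR2HSV)
m=cv2.inRange(h,(45,120,80),(75,255,255))
for k in cv2.findContours(m,0,1)[0]:
    P=np.array([onz(c,u,v,40)[:2] for u,v in k.reshape(-1,2)]); 
    if len(P)>5: print(P.min(0).round(),P.max(0).round())
```

```text
[360.  13.] [425.  61.]
[405. -95.] [448. -33.]
[ 395. -196.] [ 454. -131.]
```

```bash
python3 -m creep '0 0 0 0 -0.005 0 0; 0 0 0 0 -0.012 0 0; 0 0 0 0 -0.012 0.020 0; 0 0 0 0 -0.012 0.050 0; 0 0 0 0 -0.012 0.078 0; 0 0 0 0 -0.012 0.080 0; 0 0 0 -0.010 -0.008 0.080 0; 0 0 0 -0.030 0.005 0.080 0; 0 0 0 -0.055 0.018 0.080 0; 0 0 0 -0.068 0.024 0.080 0; 0 0 0 -0.070 0.025 0.080 0; 0 0 0 -0.070 0.025 0.080 0; 0 0 0 -0.070 0.025 0.055 0; 0 0 0 -0.070 0.025 0.025 0; 0 0 0 -0.070 0.025 0.006 0; 0 0 0 -0.070 0.025 0.003 0; 0 0 0 -0.070 0.025 0.003 0'
python3 - <<'E'
from m import *
o=np.array([586.4,-25.6]);a=np.radians(1.56);X=np.array([np.cos(a),np.sin(a)]);Y=np.array([-X[1],X[0]])
c=robot.camera("side")
R,B,F=find(c,"side"); r=rectz(c,B,46);d=np.array(r[0])-o;print(r,"rack",d@X,d@Y);d=robot.get_obs()["tool_pos"][:2]-o;print(d@X,d@Y)
cv2.imwrite("pics/s4.png",cv2.resize(c["img"][120:270,200:340],None,fx=4,fy=4,interpolation=cv2.INTER_CUBIC))
E
```

```text
clock: 13.35
tool_pos: [477.1, -4.8, 25.7]
orientation: [-0.506, 0.507, -0.494, 0.492]
wrist_force: [1.0, 0.1, -0.1]
gripper_width: 0.6Traceback (most recent call last):
  File "<stdin>", line 4, in <module>
  File "m.py", line 23, in find
    return [blobs(m,r[0],r[1])[0] for m in (rail,box,floor)]
            ~~~~~~~~~~~~~~~~~~^^^
IndexError: list index out of range
```

```bash
python3 -m creep '0 0 0 0.005 0.0001 0 0; 0 0 0 0.010 0.0003 0 0; 0 0 0 0.014 0.0004 0 0; 0 0 0 0.017 0.0005 0 0; 0 0 0 0.020 0.0005 0 0; 0 0 0 0.023 0.0006 0 0; 0 0 0 0.026 0.0007 0 0; 0 0 0 0.029 0.0008 0 0; 0 0 0 0.032 0.0009 0 0; 0 0 0 0.035 0.001 0 0; 0 0 0 0.038 0.001 0 0; 0 0 0 0.041 0.0011 0 0; 0 0 0 0.044 0.0012 0 0; 0 0 0 0.044 0.0012 0 0'; python3 -m creep '0 0 0 0.003 0.0001 0 0; 0 0 0 0.006 0.0002 0 0; 0 0 0 0.009 0.0002 0 0; 0 0 0 0.012 0.0003 0 0; 0 0 0 0.015 0.0004 0 0; 0 0 0 0.018 0.0005 0 0; 0 0 0 0.020 0.0005 0 0; 0 0 0 0.022 0.0006 0 0; 0 0 0 0.022 0.0006 0 0'
```

```text
clock: 14.57
tool_pos: [522.6, -3.2, 27.1]
orientation: [0.507, -0.507, 0.493, -0.493]
wrist_force: [-0.7, 0.6, -0.3]
gripper_width: 0.6
clock: 15.32
tool_pos: [544.0, -2.6, 27.0]
orientation: [0.507, -0.507, 0.493, -0.493]
wrist_force: [0.6, -0.1, -0.2]
gripper_width: 0.1
```

```bash
python3 -m creep '0 0 0 0.003 0.0001 0 0; 0 0 0 0.006 0.0002 0 0; 0 0 0 0.008 0.0002 0 0; 0 0 0 0.009 0.0002 0 0; 0 0 0 0.010 0.0003 0 0; 0 0 0 0.010 0.0003 0 0'
python3 - <<'E'
from m import *
c=robot.camera("side");cv2.imwrite("pics/s5.png",cv2.resize(c["img"][120:270,200:340],None,fx=4,fy=4,interpolation=cv2.INTER_CUBIC))
E
```

```text
clock: 15.82
tool_pos: [553.8, -2.3, 27.0]
orientation: [0.507, -0.507, 0.493, -0.493]
wrist_force: [-0.4, -0.7, -0.7]
gripper_width: 0.4
```

View pics/s5.png

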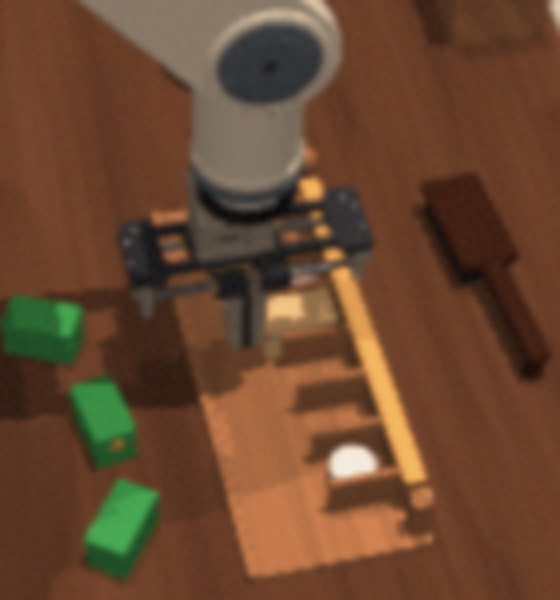

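The box is between the dividers of gap 3, with its top at (300,305) and no jamming. I continue slowly to the back wall.

```bash
python3 -m creep '0 0 0 0.001 0 0 0; 0 0 0 0.002 0.0001 0 0; 0 0 0 0.003 0.0001 0 0; 0 0 0 0.003 0.0001 0 0'; python3 -m creep '0 0 0 0.0007 0 0 0; 0 0 0 0.0014 0 0 0; 0 0 0 0.002 0.0001 0 0; 0 0 0 0.002 0.0001 0 0'
```

```text
clock: 16.2
tool_pos: [556.7, -2.2, 27.0]
orientation: [0.507, -0.507, 0.493, -0.493]
wrist_force: [1.3, 0.5, -0.8]
gripper_width: 0.4
clock: 16.53
tool_pos: [558.7, -2.1, 27.0]
orientation: [0.507, -0.507, 0.493, -0.493]
wrist_force: [-1.3, -0.3, -0.1]
gripper_width: 0.4
```

```bash
python3 -m creep '0 0 0 0.0007 0 0 0; 0 0 0 0.0014 0 0 0; 0 0 0 0.002 0.0001 0 0; 0 0 0 0.002 0.0001 0 0';  python3 -m creep '0 0 0 0.0007 0 0 0; 0 0 0 0.0014 0 0 0; 0 0 0 0.002 0.0001 0 0; 0 0 0 0.002 0.0001 0 0'
```

```text
clock: 16.87
tool_pos: [560.2, -2.1, 26.9]
orientation: [-0.507, 0.507, -0.493, 0.493]
wrist_force: [-2.4, -0.4, 2.4]
gripper_width: 0.7
clock: 17.2
tool_pos: [560.3, -2.1, 26.9]
orientation: [-0.506, 0.508, -0.494, 0.492]
wrist_force: [-8.8, -1.0, 8.4]
gripper_width: 0.3
```

Motion stopped at 560.3 with the force rising to 9 N, which fits the back wall. I back off and look.

```bash
python3 -m creep '0 0 0 -0.003 0 0 0; 0 0 0 -0.012 -0.0003 0 0; 0 0 0 -0.025 -0.0007 0 0; 0 0 0 -0.030 -0.0008 0.005 0; 0 0 0 -0.030 -0.0008 0.030 0; 0 0 0 -0.030 -0.0008 0.065 0; 0 0 0 -0.035 0.005 0.085 0; 0 0 0 -0.050 0.030 0.09 0; 0 0 0 -0.070 0.065 0.09 0; 0 0 0 -0.085 0.100 0.09 0; 0 0 0 -0.090 0.130 0.09 0; 0 0 0 -0.090 0.145 0.09 0; 0 0 0 -0.090 0.150 0.09 0; 0 0 0 -0.090 0.150 0.09 0'
python3 - <<'E'
from m import *
o=np.array([586.4,-25.6]);a=np.radians(1.56);X=np.array([np.cos(a),np.sin(a)]);Y=np.array([-X[1],X[0]])
L=[]
for n in("top","side"):
    c=robot.camera(n)
    R,B,F=find(c,n); r=rectz(c,B,46);d=np.array(r[0])-o;print(n,r,"rack",d@X,d@Y)
    im=c["img"][145:270,190:325];L.append(cv2.resize(im,None,fx=2.9,fy=2.9,interpolation=cv2.INTER_CUBIC))
cv2.imwrite("pics/p6.png",np.hstack(L))
E
```

```text
clock: 18.37
tool_pos: [472.8, 149.0, 117.4]
orientation: [0.508, -0.507, 0.492, -0.493]
wrist_force: [0.9, -0.5, -1.5]
gripper_width: 0.1
top ((549.55126953125, 121.45175170898438), (154.5321044921875, 26.50995635986328), 15.100025177001953) rack -32.831769588918945 148.00041055179375
side ((604.9666748046875, -0.013284683227539062), (56.74585723876953, 30.142911911010742), 2.8812546730041504) rack 19.256360250361592 25.071777039389747
```

View pics/p6.png

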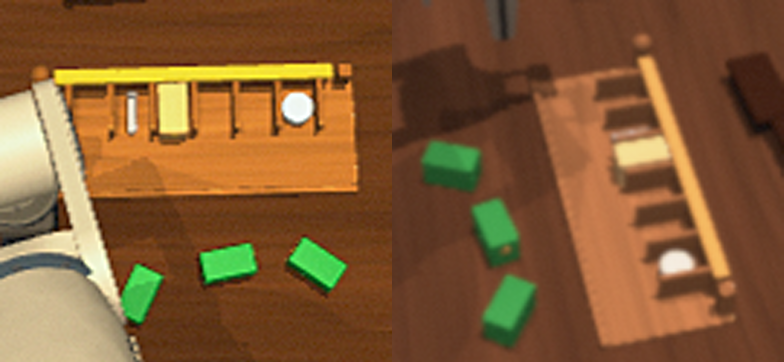

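The box is in gap 3 against the back wall: the side view gives rack (19.3, 25.1), with 19 expected for x. The neighbours haven't moved and the arm is clear, so I'm handing in.

```bash
python3 -c "
from station import robot
print(robot.sign_off())"
```

```text
the job is handed in; nothing more can be done
None
```

The job is done and handed in at about 18.4 s on the clock, well under the 58 s limit.

- **Rail count:** The ball-topped post is at the rack's +y (left) end. With closed fingertips I touched the rail behind gaps 1, 2 and 3 in order, reading 11, 20 and 17 N at the wrist. I touched no stretch further on.
- **Cufflink box:** I pushed it along the walkway in two pushes and then into the third gap. It stopped at the back with about 9 N along the push.

**Last checks:**
- **Box position:** The side camera puts the box at rack x = 19.3 mm, y = 25.1 mm, where 19 and 24 were expected, so it sits upright, straight and against the back.
- **Failed checks:** My last top-camera measurement of the box failed because its colour mask merged with the arm. By eye, the top picture shows the box in gap 3 against the rail. An earlier side-camera check, before the push into the gap, failed because the box mask found nothing, most likely because the gripper was in the way.
- **Other things:** The clipper, wax tin and green boxes look unmoved in the last pictures. I compared them by eye and did not measure them. The hairbrush is only partly in the last picture, and the comb, dish and bottle are outside it, but no move went near any of them.

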